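# Fit a fresh filter cartridge in the fettling extractor

## Task

The fettling extractor needs a fresh filter: press its orange release button so that the filter tray springs out, lower the clean white cartridge gently into the empty tray so that it lies flat inside, and push the tray home until it clicks and stays shut by itself. Leave the dirty cartridge where it lies, and do not disturb the unfired bowl that stands on the extractor's grille.

Things in the scene. Friction and masses are not known exactly. Their poses are not given: they have to be found in the camera images.
- extractor: Fixed bench dust extractor: light-grey box 300 mm deep (x), 360 wide (y), 105 high, steel grille in its top, standing at a slant. Origin: centre of its underside, on the table. Its front face (x = -150 mm) looks along its -x and holds the tray bay, y -75 to 135 mm, 12 to 80 mm above the table, covered by the tray's blue front. The strip of the top from x -150 to -80 mm is flat.
- release_top (a point): Middle of the top of the orange release button, a round plunger 22 mm across in a black bezel on the flat front strip of the extractor's top, at x -118, y 126 mm of the extractor. When up it is 121 mm above the table and 12 mm above the bezel. Axes as the extractor's.
- release (a joint): Travel of the release button in m: 0 up, 0.008 fully down. Pressed straight down against a spring, 3 N at first, 7 N at the bottom; beyond about 0.006 it frees the tray. Let go, it springs back up.
- tray (a joint): Filter tray on its slide, m: 0 shut and latched, 0.125 fully out (along the extractor's -x). Freed, a damped spring drives it out in about 0.6 s and holds it out with 4 N (7 N shut). Its front is pushed straight in: from 0.021 the catch rides a ramp, up to about 17 N; just before 0 it clicks (stop at -0.0035). Let go then, it settles within 0.0015 of 0; let go earlier, it springs out again.
- tray_front (a point): Middle of the outer face of the tray's blue front, a panel 205 mm wide (y), 18 thick (x), from 12 to 72 mm above the table; this point is 42 mm above it. Moves with the tray. Shut, the face stands 24 mm proud of the extractor's front. Axes as the extractor's: the face looks along -x.
- tray_seat (a point): Centre of the inner floor of the aluminium filter tray, 18 mm above the table; moves with the tray. Inside 112 mm along x, 162 along y; its rim is 16 mm above the floor. The blue front, rising 54 mm above the floor, is 4 mm beyond the inside's -x end. Axes as the extractor's. Fully out, the whole inside is 15 mm clear of the case; shut, it is covered.
- fresh_center (a point): Centre, 23 mm above the underside, of the fresh filter cartridge: bright-blue rigid frame, clean white pleats, 100 mm along x, 150 along y, 22 high. A blue pull bar stands on the middle of its top, 12 mm thick (x), 70 long (y), 22 to 46 mm above the underside. About 140 to 250 g, lies flat on the table. Goes in the tray with x along the tray's x, either way round.
- clogged_center (a point): The same point of the old, dirty cartridge: same shape and axes, dull grey-blue frame and brown, dust-filled pleats, lying on the table. It stays where it is.
- bowl_rim (a point): Middle of the mouth of an unfired clay bowl, 124 mm wide and 58 mm high, standing on the extractor's grille; this point is 163 mm above the table. It stays where it is.
Not all that is in view belongs to the job. Leave any yellow look-alike of the part that bears fresh_center alone.

How it is judged:
By the outcome, as a careful person would: the job done as asked, in the order asked, and still so for the second after the job is handed in, with the robot touching nothing.
It also fails if it takes over 72 s, if anything falls off the work surface, if the arm or the gripper's body presses on something with over 40 N, if the wrist force passes 120 N, or if a joint passes its speed limit or range.

## Robot

A 6-joint arm with a two-finger parallel gripper is mounted at the origin on the work surface. World frame = base frame: x ahead of the robot, y to its left, z up, the work surface at z = 0. Lengths are in m, angles in degrees, forces in N, time in s.
With the tool pointing down it reaches from about 0.425 to 0.95 m from the base axis. Payload 3.5 kg.
Tool frame: the origin (TCP) lies on the centre line of the jaws, within the pads' length; the fingertips stand 22 mm ahead of it and the grasp point (between the pads) lies 3 mm ahead of it; z points along the fingers, y is the direction in which the jaws open and shut (so a half turn about z gives the same grasp; the last joint's range is limited). The gripper opens to 85 mm and grips with 20 to 120 N. Pads are 22 mm wide; open, the fingers measure 114 mm over their backs; the gripper's body (76 mm by 85 mm) begins 54 mm behind the grasp point. The pads swing forward as they close: fully open they stand 13 mm farther back than shut.
Start: joints at [-81.704, 16.404, 90.338, -0, 73.258, -8.594], TCP at [0.196, -0.646, 0.253] pointing down, gripper open.
Joint ranges: [-158.93, 158.93], [-51.34, 127.21], [12.03, 142.37], [-87.48, 267.48], [13.55, 161.25], [-162.69, 162.69]. Speed limits (degrees/s): [159.86, 159.86, 180, 180, 180, 180].

## Interface

Orientations are given as a 3x3 rotation matrix whose columns are the frame's x, y, z axes.
In Python, from rig import read_state, camera, calibration, hand_in gives the robot as it stands.
- The arm moves only by the shell command python3 -m pendant 'ROWS' [OPENING]. ROWS is text: rows parted by semicolons, each of 4 numbers parted by spaces: the shift along the tool's x, y, z in mm, then the turn about the tool's z in degrees. A call has 1 to 12 rows; each row shifts and turns the commanded pose from where the row before left it, along the tool's axes as they then stand; what a row does not reach is not made up. A row lasts 1/10 s, in which the tool goes at most 50 mm and 8.59 degrees, less where a joint would pass 70% of its speed; a pose out of reach is approached as far as the arm can. A call is refused whole if a number of a shift passes 50 or a number of a turn 8.59, either way. A call with a gripper value outside its range is refused whole. OPENING is the opening in per cent of the stroke, from 0 (shut) to 100 (fully open), set as the call begins (- or left out, the last holds). The fingers move at their own pace and stop on an object; the grip force is fixed at half the most. Time passes only in rows, so rows that do not move let the fingers close. It gives the time, the measured TCP pose, the force and the opening at its end, in the units of the state.
- read_state(): the state, without advancing time (a new reading comes with each control period).
- camera(name): name is "scene" or "top" or "wrist"; returns (picture, depth): 400x640x3 uint8, red, green, blue; 400x640 float32, m along the optical axis (not along the pixel's ray), 0 where there is no reading.
- calibration(name): a dict with "mtx" (3x3 intrinsics, pixels), "cam_to_world" (4x4, takes a point from camera to world coordinates); the wrist camera has in their place "tool_from_camera" (4x4, takes a point from camera to tool coordinates, whose origin is the TCP and whose axes are the flange's). Camera axes: x right, y up, looking along -z (the intrinsics and any distortion apply to the point x, -y, -z); pixel columns grow to the right and rows downward; lengths in m; the calibration is good to about 2 mm. A picture is of the moment at which its call begins: read the wrist's pose just before it. calibration takes no time and is no camera call.
- hand_in(): hands the job in, once; it reports no verdict.
The state is a dict: "time": time; "qpos": joint angles; "joint_vel": joint speeds; "tau": joint torques, N m; "eef_pos": TCP position; "tcp_rot": TCP orientation; "wrist_force": force on the tool from outside, world axes, zero at the start; "ft_torque": the same for the moment, N m; "grip_width": finger opening in m.
Only numpy, scipy, OpenCV 4.12 (cv2) and the standard library are available. Lean on these libraries where they do the work, as an engineer would, in place of code of your own. Each camera call takes 0.05 s, during which the arm holds its last target. There are 200 camera calls.

## Working session

There is one attempt and no reset: what is moved stays moved. The work goes in short steps, Python scripts to look and compute and a shell command to move; the robot and the scene stay as the last step left them, time stands still between calls to the robot, and variables do not carry over. Pictures are saved under pics/ and viewed, on a budget of 10 in all, crops included, one or two more only if the job needs it, and the job is handed in when it is done.

```bash
ls; mkdir -p pics
cat > h.py <<'E'
import numpy as np, cv2
from rig import *
def snap(n):
    s=read_state(); p,d=camera(n); c=calibration(n)
    if n=="wrist":
        T=np.eye(4);T[:3,:3]=np.array(s["tcp_rot"]);T[:3,3]=s["eef_pos"];M=T@np.array(c["tool_from_camera"])
    else: M=np.array(c["cam_to_world"])
    K=np.array(c["mtx"]);v,u=np.mgrid[0:400,0:640]
    P=np.stack([(u-K[0,2])/K[0,0]*d,-(v-K[1,2])/K[1,1]*d,-d],-1)
    W=P@M[:3,:3].T+M[:3,3]; W[d==0]=np.nan
    return p,d,W
E
python3 - <<'E'
from h import *
for n in("top","scene"):
    p,d,W=snap(n);np.savez(n,p=p,W=W);cv2.imwrite(f"pics/{n}1.png",p[...,::-1])
    c=calibration(n);print(c.keys(),np.round(c["mtx"],1).tolist())
s=read_state();print(s)
E
```

```text
pics
dict_keys(['mtx', 'cam_to_world']) [[437.2, 0.0, 321.9], [0.0, 437.2, 204.3], [0.0, 0.0, 1.0]]
dict_keys(['mtx', 'cam_to_world']) [[432.6, 0.0, 315.7], [0.0, 432.6, 190.9], [0.0, 0.0, 1.0]]
{'time': 0.1, 'qpos': array([-8.17036007e+01,  1.64512823e+01,  9.04150383e+01, -1.37358710e-03,
        7.32575062e+01, -8.59353229e+00]), 'joint_vel': array([ 0.09218666, -0.12575938, -0.21253248, -0.03911315,  0.06688253,
        0.11607478]), 'tau': array([ 1.01093086e-03, -4.07298625e+01, -2.93699920e+01, -1.88311883e-04,
        3.45916080e-03,  1.15801896e-05]), 'eef_pos': array([ 0.19606324, -0.64532566,  0.25204564]), 'tcp_rot': array([[ 9.56862690e-01,  2.90540326e-01, -3.34562784e-04],
       [ 2.90540363e-01, -9.56860355e-01,  2.13525268e-03],
       [ 3.00247145e-04, -2.14034762e-03, -9.99997664e-01]]), 'wrist_force': array([-0.82445113, -0.15757561,  0.32735605]), 'ft_torque': array([-0.00124963, -0.01727682, -0.00350375]), 'grip_width': 0.08540723214246043}
```

View pics/top1.png

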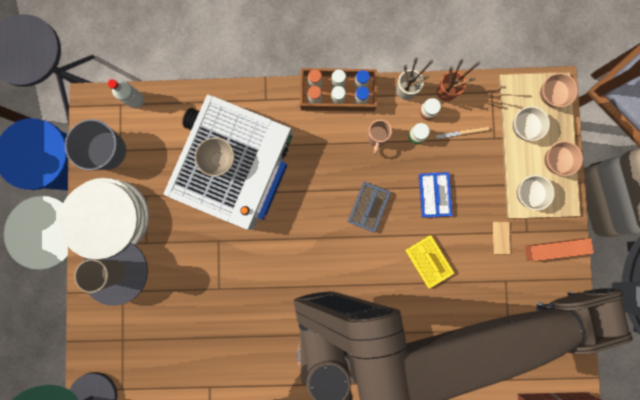

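View pics/scene1.png

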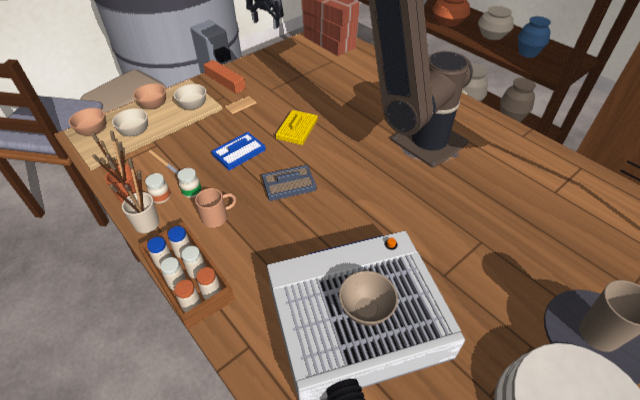

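Top view: the extractor is at about (228,162), its button at (245,210) and the tray front at (272,190). Three things could be taken for the fresh cartridge:
- (435,195): blue frame, white pleats. This one fits the description.
- (370,207): grey-brown, the clogged cartridge.
- (430,261): the yellow look-alike.

The bowl is at (214,156).

```bash
cat > m.py <<'E'
from h import *
z=np.load("top.npz");p,W=z["p"],z["W"]
hsv=cv2.cvtColor(p,cv2.COLOR_RGB2HSV)
def box(m,name):
    P=W[m];P=P[~np.isnan(P[:,0])]
    r=cv2.minAreaRect(P[:,:2].astype(np.float32)*1000);print(name,len(P),"c",np.round(r[0],1),"size",np.round(r[1],1),"ang",round(r[2],1),"zmed/max",np.round([np.median(P[:,2]),P[:,2].max()],3),"mean",np.round(P.mean(0),4))
    return P
v,u=np.mgrid[0:400,0:640]
R=lambda a,b,c,d:(u>=a)&(u<b)&(v>=c)&(v<d)
Z=np.nan_to_num(W[...,2])
box(R(410,462,165,225)&(Z>.012),"fresh")
box(R(410,462,165,225)&(Z>.035),"fresh bar")
box(R(345,395,175,235)&(Z>.012),"clog")
box(R(160,296,90,230)&(Z>.09)&(Z<.11),"extr")
o=(hsv[...,0]<14)&(hsv[...,1]>200)&(hsv[...,2]>150)&R(235,256,200,220);box(o,"btn")
b=(hsv[...,0]>105)&(hsv[...,0]<125)&(hsv[...,1]>150)&R(255,292,160,222);box(b,"front")
box(R(190,238,132,180)&(Z>.135),"bowl")
c=p[150:280,340:470];cv2.imwrite("pics/crop.png",cv2.resize(c[...,::-1],(520,520)))
E
python3 m.py
```

```text
fresh 1299 c [ 528.5 -377.2] size [150.2 102.3] ang 1.8 zmed/max [0.021 0.053] mean [ 0.5283 -0.3767  0.0225]
fresh bar 85 c [ 528. -377.] size [68.7 13.7] ang 0.2 zmed/max [0.046 0.053] mean [ 0.5275 -0.377   0.0453]
clog 1278 c [ 493.6 -150. ] size [100.1 150.4] ang 66.5 zmed/max [0.021 0.054] mean [ 0.493  -0.1495  0.0225]
extr 7180 c [661.  335.5] size [347.9 361.2] ang 66.0 zmed/max [0.104 0.11 ] mean [0.6556 0.304  0.1036]
btn 11 c [486.7 253. ] size [ 9.3 15.8] ang 61.3 zmed/max [0.119 0.124] mean [0.4876 0.2516 0.119 ]
front 304 c [555.3 172.7] size [ 15.4 196.9] ang 65.6 zmed/max [0.071 0.08 ] mean [0.5561 0.1715 0.0697]
bowl 535 c [656.6 341.4] size [121.2 117.7] ang 87.9 zmed/max [0.154 0.172] mean [0.6648 0.3527 0.1528]
```

View pics/crop.png

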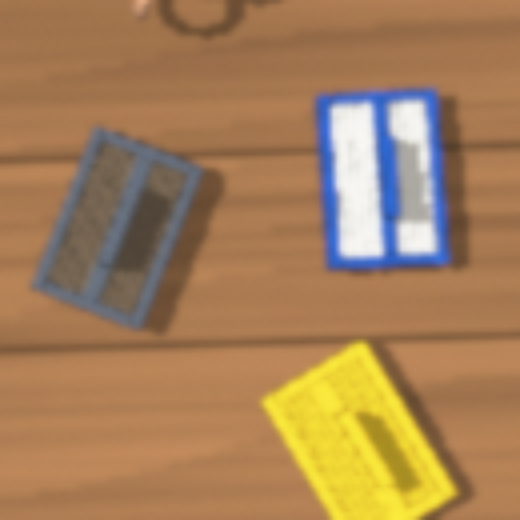

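The crop confirms the fresh cartridge: bright blue frame and white pleats at crop (385,180). The grey-brown one and the yellow one are clearly different. From the button and the tray front, the extractor's origin is at about (0.650, 0.308) with a yaw of about 65.8°. Next I'll move towards the button with the jaws shut.

```bash
python3 -m pendant '39 -26 0 0;39 -26 0 0;39 -26 0 0;39 -26 0 0;39 -26 0 0;39 -26 0 0;39 -26 0 0;39 -26 0 0;39 -26 0 0;39 -26 0 0;39 -26 0 0' 0
python3 -c "
from rig import *;import numpy as np
print(np.round(calibration('wrist')['tool_from_camera'],3).tolist());print(read_state()['eef_pos'])"
```

```text
time: 1.2
eef_pos: [0.5243, -0.2457, 0.2529]
tcp_rot: [[0.957, 0.291, -0.0], [0.291, -0.957, 0.0], [-0.0, -0.0, -1.0]]
wrist_force: [0.2, -0.8, -0.8]
grip_width: -0.0003
[[-0.002, 0.948, 0.319, 0.082], [1.0, 0.002, 0.0, -0.0], [-0.0, 0.319, -0.948, -0.121], [0.0, 0.0, 0.0, 1.0]]
[ 0.52425665 -0.24568977  0.25289057]
```

```bash
python3 -m pendant '9.5 -44 0 0;9.5 -44 0 0;9.5 -44 0 0;9.5 -44 0 0;9.5 -44 0 0;9.5 -44 0 0;9.5 -44 0 0;9.5 -44 0 0;9.5 -44 0 0;9.5 -44 0 0;0 0 0 0'
python3 - <<'E'
from h import *
p,d,W=snap("wrist");np.savez("w1",p=p,W=W);cv2.imwrite("pics/w1.png",p[...,::-1])
hsv=cv2.cvtColor(p,cv2.COLOR_RGB2HSV)
o=(hsv[...,0]<14)&(hsv[...,1]>200)&(hsv[...,2]>150)&(W[...,2]>.117)&(W[...,2]<.128)
P=W[o];v,u=np.where(o);r=cv2.minAreaRect(P[:,:2].astype(np.float32)*1000)
print(len(P),P.mean(0),np.median(P,0),r,u.mean(),v.mean())
E
```

```text
time: 2.3
eef_pos: [0.4852, 0.2053, 0.2529]
tcp_rot: [[0.955, 0.296, -0.001], [0.296, -0.955, 0.001], [-0.001, -0.002, -1.0]]
wrist_force: [1.3, -0.6, -0.8]
grip_width: -0.0001
0 [nan nan nan] [nan nan nan] ((0.0, 0.0), (0.0, 0.0), 0.0) nan nan<stdin>:6: RuntimeWarning: Mean of empty slice.
  ret = um.true_divide(
  return _methods._mean(a, axis=axis, dtype=dtype,
  ret = ret.dtype.type(ret / rcount)
```

View pics/w1.png

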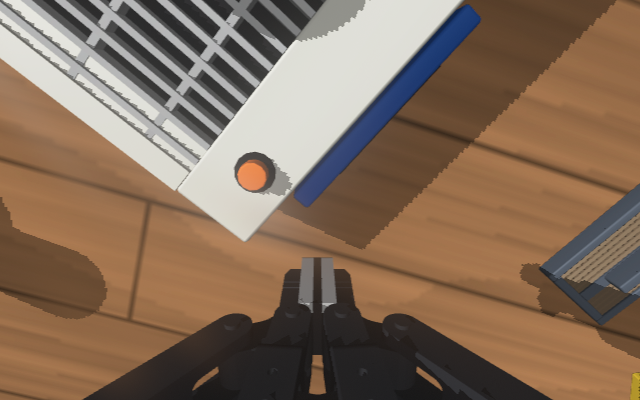

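The wrist view shows the button at (252,175), the blue front running from (300,200) to (475,15), and the case corner at (245,240).

Run:
```python
from h import *
z=np.load("w1.npz");p,W=z["p"],z["W"];Z=np.nan_to_num(W[...,2])
hsv=cv2.cvtColor(p,cv2.COLOR_RGB2HSV);v,u=np.mgrid[0:400,0:640]
o=(hsv[...,0]<16)&(hsv[...,1]>140)&(hsv[...,2]>170)&(abs(u-252)<22)&(abs(v-175)<22)&(Z>.118)
r=cv2.minAreaRect(W[o][:,:2].astype(np.float32)*1000);print("btn",o.sum(),r,np.median(W[o],0))
b=(hsv[...,0]>100)&(hsv[...,0]<125)&(hsv[...,1]>120)&(u>280)&(u<490)&(v<215)&(Z>.066)&(Z<.078)
r=cv2.minAreaRect(W[b][:,:2].astype(np.float32)*1000);print("front",b.sum(),r,np.median(W[b][:,2]))
# flat strip front edge of the case
t=(Z>.1)&(Z<.109)
print("case top z",np.median(Z[t]))
E=[]
for c in range(270,450,4):
    rr=np.where(t[:,c])[0]
    if len(rr):E.append(W[rr.max(),c,:2])
E=np.array(E);vx,vy,x0,y0=cv2.fitLine(E.astype(np.float32),cv2.DIST_HUBER,0,.01,.01).ravel();print("edge ang",np.degrees(np.arctan2(vy,vx)),x0,y0)
```

```text
btn 608 ((488.3985900878906, 257.10687255859375), (20.616382598876953, 19.404922485351562), 75.41707611083984) [0.48871893 0.25723073 0.12096453]
front 5227 ((558.882080078125, 172.2223663330078), (19.102344512939453, 197.51576232910156), 65.61595153808594) 0.07183619539210817
case top z 0.10482476043357067
edge ang -24.332533 0.5475611 0.19570483
```

```bash
python3 -m pendant '9 -24.5 0 0;9 -24.5 0 0;0 0 45 0;0 0 40 0;0 0 13 0;0 0 5 0;0 0 5 0;0 0 4 0;0 0 4 0;0 0 2 0;0 0 0 0'
```

```text
time: 3.45
eef_pos: [0.4911, 0.2532, 0.1373]
tcp_rot: [[0.957, 0.291, 0.004], [0.291, -0.957, 0.0], [0.004, 0.001, -1.0]]
wrist_force: [-0.9, -2.0, 5.3]
grip_width: -0.0003
```

```bash
python3 -m pendant '0 0 1.5 0;0 0 1.2 0;0 0 0 0;0 0 0 0;0 0 0 0'
python3 - <<'E'
from h import *
p,d,W=snap("top");np.savez("top2",p=p,W=W);Z=np.nan_to_num(W[...,2])
hsv=cv2.cvtColor(p,cv2.COLOR_RGB2HSV);v,u=np.mgrid[0:400,0:640]
b=(hsv[...,0]>105)&(hsv[...,0]<125)&(hsv[...,1]>150)&(u>250)&(u<330)&(v>140)&(v<260)&(Z>.06)
print(b.sum(),cv2.minAreaRect(W[b][:,:2].astype(np.float32)*1000))
E
```

```text
time: 3.95
eef_pos: [0.4911, 0.2533, 0.135]
tcp_rot: [[0.957, 0.291, 0.004], [0.291, -0.957, 0.0], [0.004, 0.001, -1.0]]
wrist_force: [-0.6, -2.0, 7.3]
grip_width: -0.0002
252 ((505.1000671386719, 60.73149871826172), (15.430458068847656, 197.2722625732422), 65.86952209472656)
```

```bash
python3 -m pendant '0 0 -15 0;0 0 -50 0;0 0 -50 0;-13 31 0 0;-13 31 0 0;-13 31 0 0;-13 31 0 0;0 0 0 0'
python3 - <<'E'
from h import *
p,d,W=snap("wrist");np.savez("w2",p=p,W=W);Z=np.nan_to_num(W[...,2]);cv2.imwrite("pics/w2.png",p[...,::-1])
hsv=cv2.cvtColor(p,cv2.COLOR_RGB2HSV)
b=(hsv[...,0]>100)&(hsv[...,0]<125)&(hsv[...,1]>120)&(Z>.066)&(Z<.078)
print(b.sum(),cv2.minAreaRect(W[b][:,:2].astype(np.float32)*1000))
m=((Z>.014)&(Z<.022)).astype(np.uint8);n,l,s,c=cv2.connectedComponentsWithStats(m)
i=1+np.argmax(s[1:,4]);q=l==i;print(s[i],cv2.minAreaRect(W[q][:,:2].astype(np.float32)*1000),np.median(Z[q]))
E
```

```text
time: 4.8
eef_pos: [0.4753, 0.117, 0.248]
tcp_rot: [[0.958, 0.287, -0.0], [0.287, -0.958, -0.0], [-0.0, 0.0, -1.0]]
wrist_force: [-1.0, 0.3, 0.7]
grip_width: 0.0001
5043 ((505.5724182128906, 60.940223693847656), (18.580467224121094, 202.03884887695312), 65.73020935058594)
[  230     0   202   209 21114] ((532.9212036132812, 123.9189453125), (112.74574279785156, 163.07589721679688), 65.61773681640625) 0.01803669059026744
```

View pics/w2.png

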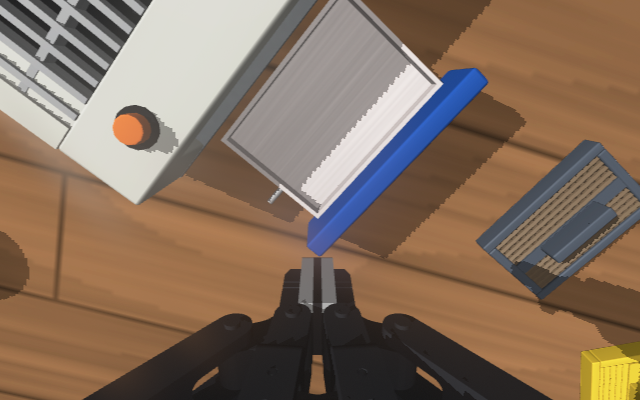

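The tray is out and empty at pixels (225–440, 0–215), and the button at (128,125) is back up. The seat is at (533.0,123.9) mm with a yaw of 65.65°, its size measured at 113x163, and this agrees with the prediction. Next is the cartridge.

```bash
python3 -m pendant '-11.7 43.4 0 0;-11.7 43.4 0 0;-11.7 43.4 0 0;-11.7 43.4 0 0;-11.7 43.4 0 0;-11.7 43.4 0 0;-11.7 43.4 0 0;-11.7 43.4 0 0;-11.7 43.4 0 0;-11.7 43.4 0 0;-11.7 43.4 0 0' 50
python3 -m pendant '0 0 20 7.7;0 0 20 7.7;0 0 0 0;0 0 0 0'
python3 - <<'E'
from h import *
p,d,W=snap("wrist");np.savez("w3",p=p,W=W);Z=np.nan_to_num(W[...,2]);cv2.imwrite("pics/w3.png",p[...,::-1])
for a,b in((.016,.03),(.042,.05)):
    m=((Z>a)&(Z<b)).astype(np.uint8);n,l,s,c=cv2.connectedComponentsWithStats(m)
    i=1+np.argmax(s[1:,4]);q=l==i;print(s[i],cv2.minAreaRect(W[q][:,:2].astype(np.float32)*1000),np.median(Z[q]))
E
```

```text
time: 5.95
eef_pos: [0.4922, -0.3755, 0.2477]
tcp_rot: [[0.957, 0.291, 0.001], [0.291, -0.957, 0.001], [0.001, -0.001, -1.0]]
wrist_force: [-0.1, 0.8, 0.3]
grip_width: 0.0428
time: 6.35
eef_pos: [0.492, -0.3739, 0.2075]
tcp_rot: [[1.0, 0.03, -0.001], [0.03, -1.0, 0.001], [-0.0, -0.001, -1.0]]
wrist_force: [0.1, 0.2, 0.2]
grip_width: 0.0429
[  265    45   126   177 19189] ((528.3564453125, -380.1629638671875), (149.79515075683594, 100.20427703857422), 1.3645910024642944) 0.02059167670915313
[  33  138   35   80 1359] ((493.5461120605469, -152.47940063476562), (13.369202613830566, 70.11968231201172), 66.23533630371094) 0.045745231964694044
```

View pics/w3.png

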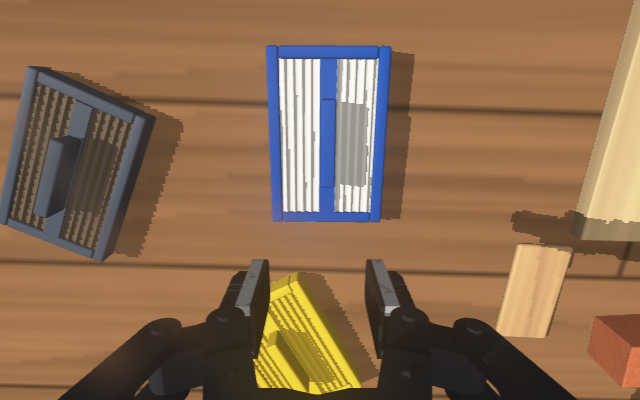

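The fresh cartridge is straight ahead at (328,133), with its pull bar at (328,145). The yellow look-alike at (305,340) is behind the jaws and clear of the path. I'll move over the bar and descend.

```bash
python3 -m pendant '36.3 5.5 0 0;0 0 45 0;0 0 45 0;0 0 40 0;0 0 15 0;0 0 8 0;0 0 4 0;0 0 0 0;0 0 0 0'
python3 -m pendant '0 0 0 0;0 0 0 0;0 0 0 0;0 0 0 0;0 0 0 0;0 0 0 0' 0
```

```text
time: 7.3
eef_pos: [0.529, -0.3804, 0.0531]
tcp_rot: [[1.0, 0.026, 0.003], [0.026, -1.0, -0.003], [0.003, 0.003, -1.0]]
wrist_force: [0.2, 0.1, 0.0]
grip_width: 0.0428
time: 7.9
eef_pos: [0.5284, -0.3801, 0.0521]
tcp_rot: [[1.0, 0.026, 0.001], [0.026, -1.0, -0.002], [0.001, 0.002, -1.0]]
wrist_force: [0.0, 0.2, 5.2]
grip_width: 0.0104
```

```bash
python3 -m pendant '0 0 -10 0;0 0 -30 0;0 0 -40 0;0 0 -45 0;0 0 -35 0;0 0 0 0;0 0 0 0'
python3 -m pendant '1.5 -25 0 0;1.5 -42 0 0;1.5 -42 0 0;1.5 -42 0 0;1.5 -42 0 0;1.5 -42 0 0;1.5 -42 0 0;1.5 -42 0 0;1.5 -42 0 0;1.5 -42 0 0;1.5 -42 0 0;1.5 -25 0 0'
python3 -m pendant '0 -15 0 0;0 -15 0 0;0 0 0 6.4;0 0 0 6.4;0 0 0 6.5;0 0 0 6.5;0 0 0 0;0 0 0 0;0 0 0 0'
python3 - <<'E'
from h import *
p,d,W=snap("wrist");np.savez("w4",p=p,W=W);cv2.imwrite("pics/w4.png",p[...,::-1]);s=read_state();print(s["eef_pos"],s["wrist_force"],np.degrees(np.arctan2(s["tcp_rot"][1,0],s["tcp_rot"][0,0])))
E
```

```text
time: 8.6
eef_pos: [0.5276, -0.379, 0.2105]
tcp_rot: [[1.0, 0.026, -0.0], [0.026, -1.0, 0.0], [-0.0, -0.0, -1.0]]
wrist_force: [-0.2, -0.3, -3.4]
grip_width: 0.0103
time: 9.8
eef_pos: [0.531, 0.0938, 0.2067]
tcp_rot: [[1.0, 0.028, -0.007], [0.028, -1.0, 0.001], [-0.007, -0.001, -1.0]]
wrist_force: [0.4, -0.7, -2.1]
grip_width: 0.0106
time: 10.7
eef_pos: [0.5327, 0.1207, 0.2101]
tcp_rot: [[0.912, -0.411, -0.001], [-0.411, -0.912, -0.0], [-0.001, 0.0, -1.0]]
wrist_force: [-0.3, 0.2, -1.1]
grip_width: 0.0103
[0.53277615 0.12074433 0.21035893] [ 0.85553315  0.56399876 -2.46807051] -24.262498270809964
```

View pics/w4.png

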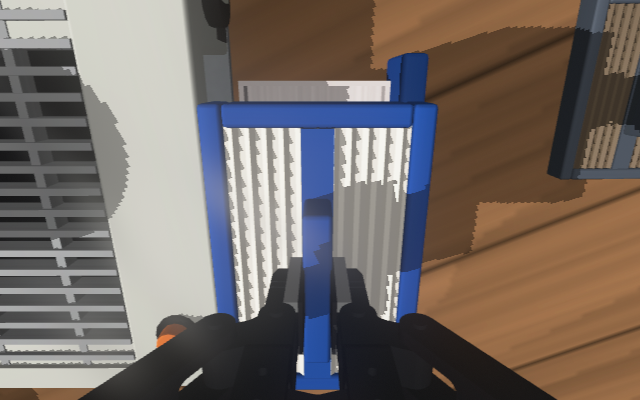

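The cartridge is held straight over the tray: its far rail is at row 113 and the tray edges are parallel behind it. I'll measure its position and tilt in the hand.

Run:
```python
from h import *
z=np.load("w4.npz");p,W=z["p"],z["W"];s=read_state();R=np.array(s["tcp_rot"]);T=(W-s["eef_pos"])@R*1000
v,u=np.mgrid[0:400,0:640];Z=np.nan_to_num(W[...,2])
m=(Z>.165)&(Z<.192)&(v<300)&(u>190)&(u<445)
q=T[m];print("tool x max",np.percentile(q[:,0],[99.5,100]),"y",np.percentile(q[:,1],[0,.3,99.7,100]))
A=np.c_[q[:,:2],np.ones(len(q))];f=(abs(q[:,2]-np.median(q[:,2]))<4)
k=np.linalg.lstsq(A[f],q[f,2],rcond=None)[0];print("tilt deg x,y",np.degrees(k[:2]),"z at 0",k[2])
c=cv2.minAreaRect(q[q[:,0]>20][:,:2].astype(np.float32));print(c)
m2=(Z>.03)&(Z<.037)&(v<110)&(u>230);q=W[m2];print(len(q))
d=(np.array([.533,.1238,0])-s["eef_pos"])@R*1000;print("to seat in tool",d)
```

```text
tool x max [74.3285443  74.50104484] y [-50.96792461 -49.99886775  48.57172578  49.56844835]
tilt deg x,y [-0.75247376  0.08771349] z at 0 32.137329010741986
((47.25111770629883, -0.6343765258789062), (100.4058609008789, 54.50033950805664), 89.99956512451172)
1029
to seat in tool [ -0.9684455   -2.92779935 210.35864093]
```

```bash
python3 -m pendant '-0.4 -2.3 0 0;0 0 40 0;0 0 40 0;0 0 20 0;0 0 8 0;0 0 0 0;0 0 0 0;0 0 0 0'
python3 -c "
from rig import *;import numpy as np
s=read_state();R=np.array(s['tcp_rot']);print(s['eef_pos'],(np.array([.533,.1238,.0707])-s['eef_pos'])@R*1000)"
```

```text
time: 11.55
eef_pos: [0.5349, 0.1234, 0.1047]
tcp_rot: [[0.911, -0.411, 0.004], [-0.411, -0.911, 0.0], [0.003, -0.002, -1.0]]
wrist_force: [0.6, -0.2, -2.6]
grip_width: 0.0107
[0.5349302  0.1233567  0.10469915] [-2.05980698  0.45068611 33.9914444 ]
```

```bash
python3 -m pendant '-1.5 1 8 0;0 0 6 0;0 0 5 0;0 0 4 0;0 0 3 0;0 0 2 0;0 0 2 0;0 0 1 0;0 0 0 0;0 0 0 0'
```

```text
time: 12.55
eef_pos: [0.5318, 0.1229, 0.0718]
tcp_rot: [[0.911, -0.412, 0.0], [-0.412, -0.911, 0.0], [0.0, -0.0, -1.0]]
wrist_force: [0.1, -0.7, -2.3]
grip_width: 0.01
```

```bash
python3 -m pendant '0 0 0.7 0;0 0 0.7 0;0 0 0 0;0 0 0 0'
```

```text
time: 12.95
eef_pos: [0.5316, 0.1229, 0.0702]
tcp_rot: [[0.911, -0.412, -0.0], [-0.412, -0.911, 0.0], [-0.0, -0.0, -1.0]]
wrist_force: [0.8, -0.1, -2.5]
grip_width: 0.0104
```

```bash
python3 -m pendant '0 0 0.5 0;0 0 0.5 0;0 0 0 0;0 0 0 0';python3 -m pendant '0 0 0.5 0;0 0 0.5 0;0 0 0 0;0 0 0 0'
```

```text
time: 13.35
eef_pos: [0.5317, 0.123, 0.07]
tcp_rot: [[0.911, -0.412, -0.0], [-0.412, -0.911, -0.0], [-0.0, 0.0, -1.0]]
wrist_force: [-4.6, 0.0, 5.6]
grip_width: 0.0098
time: 13.75
eef_pos: [0.5318, 0.123, 0.07]
tcp_rot: [[0.911, -0.411, -0.001], [-0.411, -0.911, -0.0], [-0.001, 0.001, -1.0]]
wrist_force: [-7.1, -1.0, 10.5]
grip_width: 0.0105
```

Seated: the floor carries the load at TCP z = 0.070. I'll ease off the press, open and rise.

```bash
python3 -m pendant '0 0 -1.2 0;0 0 0 0';python3 -m pendant '0 0 0 0;0 0 0 0;0 0 0 0;0 0 0 0;0 0 -5 0;0 0 -15 0;0 0 -30 0;0 0 -45 0;0 0 -35 0;0 0 0 0;0 0 0 0' 40
python3 - <<'E'
from h import *
p,d,W=snap("wrist");np.savez("w5",p=p,W=W);cv2.imwrite("pics/w5.png",p[...,::-1]);Z=np.nan_to_num(W[...,2])
hsv=cv2.cvtColor(p,cv2.COLOR_RGB2HSV)
m=(Z>.035)&(Z<.046)
q=W[m]
k=np.linalg.lstsq(np.c_[q[:,:2],np.ones(len(q))],q[:,2],rcond=None)[0];print(len(q),"tilt",np.degrees(k[:2]),np.percentile(q[:,2],[2,50,98]))
r=cv2.minAreaRect(q[:,:2].astype(np.float32)*1000);print(r)
E
```

```text
time: 13.95
eef_pos: [0.5319, 0.123, 0.07]
tcp_rot: [[0.911, -0.412, 0.001], [-0.412, -0.911, 0.0], [0.0, -0.0, -1.0]]
wrist_force: [-3.3, -1.0, 4.7]
grip_width: 0.0108
time: 15.05
eef_pos: [0.5324, 0.123, 0.2018]
tcp_rot: [[0.911, -0.412, 0.004], [-0.412, -0.911, 0.0], [0.004, -0.002, -1.0]]
wrist_force: [-0.8, -1.0, -1.0]
grip_width: 0.0341
20317 tilt [ 0.16083627 -0.1701609 ] [0.0356572  0.03852978 0.04205732]
((545.637939453125, 131.20811462402344), (146.58834838867188, 228.37783813476562), 65.48445129394531)
```

View pics/w5.png

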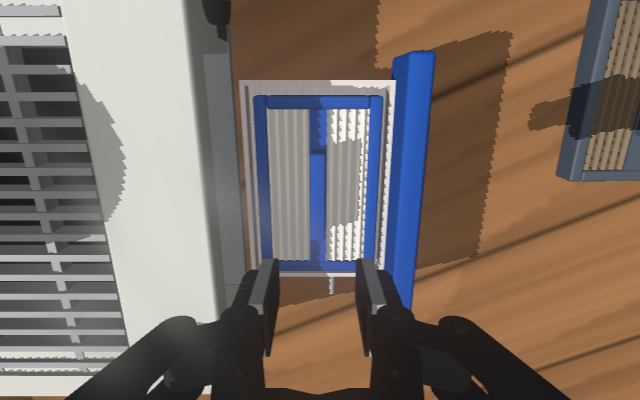

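The cartridge lies flat inside the tray, frame at (255–382, 95–268) within the rim, with its top at z ≈ 0.039–0.040 and tilt under 0.2°. Next I'll go in front of the tray with the jaws shut and turn 90°, so that the slim side of the fingers does the pushing.

```bash
python3 -c "
from rig import *;print(read_state()['qpos'])"; python3 -m pendant '0 28 0 0;0 28 0 0;0 28 0 0;0 28 0 0;0 0 0 0' 0
```

```text
[ 2.36874121e+00  2.99857400e+00  1.11427868e+02 -6.47270228e-04
  6.55404734e+01  1.16672851e+02]
time: 15.6
eef_pos: [0.4835, 0.0192, 0.1973]
tcp_rot: [[0.91, -0.415, -0.004], [-0.415, -0.91, 0.0], [-0.004, 0.002, -1.0]]
wrist_force: [0.6, 0.5, -0.2]
grip_width: -0.0002
```

```bash
python3 -m pendant '0 0 10 -8.5;0 0 10 -8.5;0 0 10 -8.5;0 0 10 -8.5;0 0 10 -8.5;0 0 10 -8.5;0 0 10 -8.5;0 0 10 -8.5;0 0 10 -8.5;0 0 10 -8.5;0 0 0 -5'
python3 -m pendant '0 0 10 0;0 0 10 0;0 0 4 0;0 0 0 0;0 0 0 0;0 0 0 0';python3 - <<'E'
from rig import *;import numpy as np
s=read_state();R=np.array(s['tcp_rot']);a=np.radians(65.65);x=np.array([np.cos(a),np.sin(a)]);y=np.array([-x[1],x[0]])
r=s['eef_pos'][:2]*1000-[652,312.6];print("extractor xy",r@x,r@y,"yaw",np.degrees(np.arctan2(R[1,0],R[0,0])),s['eef_pos'][2])
E
```

```text
time: 16.7
eef_pos: [0.4836, 0.0218, 0.0965]
tcp_rot: [[0.407, 0.913, -0.006], [0.913, -0.407, 0.001], [-0.001, -0.006, -1.0]]
wrist_force: [0.2, 0.3, -0.5]
grip_width: 0.0003
time: 17.3
eef_pos: [0.4859, 0.0208, 0.0758]
tcp_rot: [[0.412, 0.911, 0.001], [0.911, -0.412, -0.0], [0.0, 0.001, -1.0]]
wrist_force: [0.8, 0.5, 0.1]
grip_width: 0.0001
extractor xy -334.32516325720695 30.99539302158316 yaw 65.6709543343366 0.07582753085195769
```

```bash
python3 -m pendant '0 0 4 0;10 0 0 0;8 0 0 0;4 0 0 0;4 0 0 0;6 0 0 0;8 0 0 0;10 0 0 0;10 0 0 0;10 0 0 0;10 0 0 0;10 0 0 0'
python3 -m pendant '10 0 0 0;10 0 0 0;8 0 0 0;6 0 0 0;0 0 0 0;0 0 0 0'
```

```text
time: 18.5
eef_pos: [0.5221, 0.1018, 0.0716]
tcp_rot: [[0.41, 0.912, -0.003], [0.912, -0.41, -0.004], [-0.005, -0.001, -1.0]]
wrist_force: [-3.6, -7.6, 4.3]
grip_width: -0.0
time: 19.1
eef_pos: [0.5361, 0.1329, 0.0716]
tcp_rot: [[0.41, 0.912, -0.002], [0.912, -0.41, -0.003], [-0.004, -0.001, -1.0]]
wrist_force: [-2.6, -6.7, 3.6]
grip_width: -0.0003
```

```bash
python3 -m pendant '6 0 0 0;6 0 0 0;5 0 0 0;4 0 0 0;3 0 0 0;2 0 0 0;0 0 0 0;0 0 0 0'
```

```text
time: 19.9
eef_pos: [0.5467, 0.1563, 0.0715]
tcp_rot: [[0.411, 0.912, -0.003], [0.912, -0.411, -0.003], [-0.004, -0.001, -1.0]]
wrist_force: [-3.2, -5.8, 2.6]
grip_width: -0.0003
```

```bash
python3 -m pendant '1 0 0 0;1 0 0 0;0 0 0 0'; python3 -m pendant '1 0 0 0;0 0 0 0;0 0 0 0'
```

```text
time: 20.2
eef_pos: [0.5474, 0.1581, 0.0715]
tcp_rot: [[0.411, 0.912, -0.003], [0.912, -0.411, -0.004], [-0.004, -0.001, -1.0]]
wrist_force: [-3.5, -6.7, 4.5]
grip_width: -0.0
time: 20.5
eef_pos: [0.5478, 0.1589, 0.0715]
tcp_rot: [[0.411, 0.912, -0.003], [0.912, -0.411, -0.004], [-0.005, -0.001, -1.0]]
wrist_force: [-3.1, -7.3, 4.3]
grip_width: 0.0
```

```bash
cat > f.py <<'E'
from h import *
p,d,W=snap("top");Z=np.nan_to_num(W[...,2]);z=np.load("top.npz")
def f(p,W):
    Z=np.nan_to_num(W[...,2])
    hsv=cv2.cvtColor(p,cv2.COLOR_RGB2HSV);v,u=np.mgrid[0:400,0:640]
    b=(hsv[...,0]>105)&(hsv[...,0]<125)&(hsv[...,1]>150)&(u>250)&(u<330)&(v>140)&(v<260)&(Z>.06)
    a=np.radians(65.65);x=np.array([np.cos(a),np.sin(a)]);y=np.array([-x[1],x[0]]);r=W[b][:,:2]*1000-[652,312.6]
    print(b.sum(),"x pct",np.percentile(r@x,[2,50,98]),"y",np.percentile(r@y,[1,99]))
f(z["p"],z["W"]);f(p,W);cv2.imwrite("pics/t3.png",cv2.resize(p[80:270,150:340,::-1],(570,570)))
E
python3 f.py
```

```text
283 x pct [-174.4202494  -167.97707465 -160.09267161] y [-66.76431664 126.54616852]
22 x pct [-167.86115804 -161.57575451 -155.3804928 ] y [-68.23882105 -52.41530497]
```

```bash
python3 -m pendant '1 0 0 0;0 0 0 0;0 0 0 0'; python3 -m pendant '1 0 0 0;0 0 0 0;0 0 0 0'; python3 -m pendant '1 0 0 0;0 0 0 0;0 0 0 0'
```

```text
time: 20.85
eef_pos: [0.5482, 0.1597, 0.0715]
tcp_rot: [[0.41, 0.912, -0.003], [0.912, -0.41, -0.004], [-0.005, -0.001, -1.0]]
wrist_force: [-3.9, -7.7, 2.9]
grip_width: 0.0004
time: 21.15
eef_pos: [0.5482, 0.1597, 0.0716]
tcp_rot: [[0.41, 0.912, -0.005], [0.912, -0.41, -0.006], [-0.007, -0.002, -1.0]]
wrist_force: [-4.3, -10.6, 6.4]
grip_width: 0.0002
time: 21.45
eef_pos: [0.5482, 0.1597, 0.0715]
tcp_rot: [[0.409, 0.912, -0.006], [0.912, -0.409, -0.008], [-0.01, -0.003, -1.0]]
wrist_force: [-7.0, -14.3, 7.7]
grip_width: -0.0
```

The position no longer changes while the force grows, so the tray is at its stop. I'll back off slowly and check that it stays shut.

```bash
python3 -m pendant '-3 0 0 0;-3 0 0 0;-5 0 0 0;-10 0 0 0;0 0 0 0;0 0 0 0'
```

```text
time: 22.05
eef_pos: [0.541, 0.1439, 0.0714]
tcp_rot: [[0.412, 0.911, 0.0], [0.911, -0.412, 0.0], [0.0, -0.0, -1.0]]
wrist_force: [0.9, -0.0, -0.7]
grip_width: -0.0003
```

Zero force, so the tray is not following the finger. I'll back away, rise clear and look.

```bash
python3 -m pendant '-30 0 0 0;-40 0 0 0;-40 0 0 0;-10 0 -40 0;0 0 -50 0;0 40 -40 0;0 50 0 0;0 50 0 0;0 40 0 0;0 0 0 0;0 0 0 0'; python3 f.py; python3 -c "
from rig import *;s=read_state();print(s['time'],s['eef_pos'])"
```

```text
time: 23.15
eef_pos: [0.6516, -0.0376, 0.1958]
tcp_rot: [[0.412, 0.911, -0.002], [0.911, -0.412, 0.001], [-0.0, -0.002, -1.0]]
wrist_force: [-0.0, -0.5, -0.1]
grip_width: 0.0001
283 x pct [-174.4202494  -167.97707465 -160.09267161] y [-66.76431664 126.54616852]
311 x pct [-174.40899645 -166.91608816 -156.60200322] y [-66.55776071 125.68485394]
23.2 [ 0.65093659 -0.03712187  0.19605509]
```

View pics/t3.png

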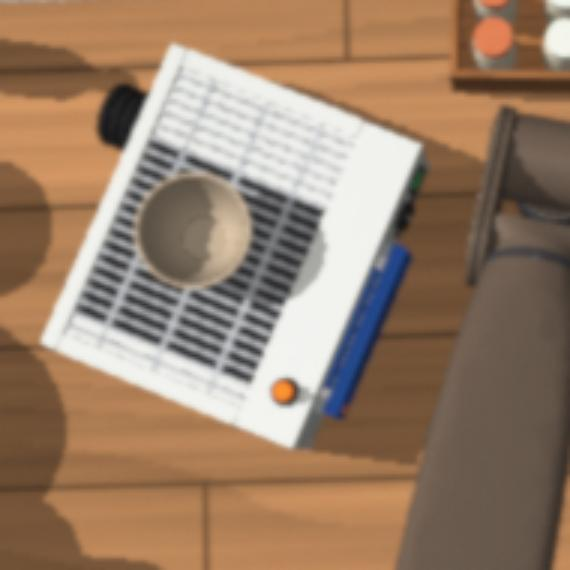

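The tray is shut, with its front matching the original shut reading. The bowl is still at about (215,157), and the button is up at (245,210). Handing in.

```bash
python3 -m pendant '0 0 0 0;0 0 0 0;0 0 0 0;0 0 0 0;0 0 0 0'; python3 f.py; python3 -c "
from rig import *;print(hand_in())"
```

```text
time: 23.7
eef_pos: [0.6514, -0.0375, 0.1971]
tcp_rot: [[0.411, 0.911, 0.0], [0.911, -0.411, -0.0], [0.0, 0.0, -1.0]]
wrist_force: [1.0, -0.7, -1.3]
grip_width: -0.0002
283 x pct [-174.4202494  -167.97707465 -160.09267161] y [-66.76431664 126.54616852]
309 x pct [-174.27224928 -166.56930362 -157.14748057] y [-66.66194305 125.60861025]
the job is handed in; nothing more can be done
None
```

The filter is changed: I pressed the release button, the tray sprang out, the clean cartridge went into it, and the tray is pushed home and staying shut. I handed the job in at about 24 s of the 72 s allowed; no verdict is reported.

- **Cartridge:** after release it lay flat inside the tray rim, with its top at 39–40 mm and under 0.2° of tilt.
- **Tray:** I pushed to the hard stop with about 18 N at the wrist. After I backed away, the front stayed within about 1 mm of its original shut position for over a second. The 17 N catch ramp never showed in the force readings, so I judged the click by the stop and by the tray staying shut.
- **Left alone:** in the last picture the bowl stood in the same place on the grille, and the button was back up. I never went near the dirty cartridge or the yellow look-alike at working height, but did not measure them again at the end.
- **Disagreement:** the top and wrist cameras differed by 2–4 mm on some points (button, fresh and dirty cartridges). It did not affect the fit.

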